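# Find the tin with the hooks by its rattle and hand it over

## Task

One of the three taped-up tins in the supply tray still has loose steel hooks in it for hanging the grapes; the other two are empty. Take the tins out one at a time and shake or rock them end to end in the air until you find the one that rattles, standing each silent one back upright in a compartment of the tray. Finish while still holding the tin that rattles in the gripper: hold it out, upright, still and well above the table, clear beyond the far side of the tray for your workmate there, and leave the tape roll, hygrometer and secateurs where they are.

Things in the scene. Friction and masses are not known exactly. Their poses are not given: they have to be found in the camera images.
- tin_1: Bare-steel slip-lid tin, 120 mm long (its x), 56 mm wide (its y), 90 mm high, lid sealed with a paper tape band. One of three of the same look; which one has the hooks changes every time. Origin: centre of its underside, z up. Rigid; grip it firmly (30 N or more) across the 56 mm width.
- tin_2: Tin, same as tin_1. In the tin that rattles, one bunch of steel hooks (about 200 g) lies at one end. Tipped lengthwise by over 0.2 rad, or jerked lengthwise, it slides some 75 mm, knocks on the other end and stays there when the tin is levelled, its weight now some 35 mm to the other side of the middle.
- tin_3: Tin, same as tin_1. Tins weigh 0.2 to 0.5 kg without hooks, at random, so weight alone does not tell. The two empty tins have nothing inside: their balance point stays in the middle of the length however they are shaken.
- tray: Black tray fixed on the table, 165 (its x) x 485 mm (its y); walls 40 mm high, 5 thick, as is the floor. Three 35 mm high dividers make four compartments, 155 x 115 mm inside, centred at y = -180, -60, 60, 180 mm: three with a tin, its length along the tray's x within 0.1 rad, one with the tape roll. Origin: centre of underside; x points to the far side, away from the robot.
- tape_roll: roll of paper tape, 88 mm across, 24 mm high, lying flat in one compartment of the tray. Origin: centre of its underside. Leave alone.
- hygrometer: white plastic thermo-hygrometer, 40 by 75 mm, 65 mm high, standing to the right on the table. Origin: centre of its underside. Leave alone.
- secateurs: hand secateurs with black handles, 180 mm long, 70 mm wide, 18 mm high, lying to the left on the table. Origin: on the table under the pivot. Leave alone.
Things that resemble listed ones, but are neither listed nor needed, are in the scene too. What is shaped like the tin_1 but pink or yellow is not meant. What is shaped like the tin_2 but pink is not meant.

How it is judged:
By the outcome, as a careful person would: the job done as asked, in the order asked, and still so for the second after the job is handed in, while the arm keeps its last pose, push and grip.
It also fails if it takes over 72 s, if anything falls off the work surface, if the arm or the gripper's body presses on something with over 40 N, if the wrist force passes 120 N, or if a joint passes its speed limit or range.

## Robot

A 7-joint arm with a two-finger parallel gripper is mounted at the origin on the work surface. World frame = base frame: x ahead of the robot, y to its left, z up, the work surface at z = 0. Lengths are in mm, angles in rad, forces in N, time in s.
With the tool pointing down it reaches from about 425 to 1025 mm from the base axis. Payload 9.4 kg.
Tool frame: the origin (TCP) lies at the very end of the fingers, on their centre line; the grasp point (between the pads) lies manip.grasp_offset behind it (manip.grasp_offset is the distance from the TCP to the grasp point, in mm); z points along the fingers, x is the direction in which the jaws open and shut, and the axes are right-handed (so a half turn about z gives the same grasp; the last joint's range is limited). The gripper opens to 93 mm and grips with 3 to 60 N. Pads are 15 mm wide; open, the fingers measure 128 mm over their backs; the gripper's body (75 mm by 188 mm) begins 65 mm behind the grasp point.
Start: joints at [-1.213, 0.599, -0.003, 1.599, 0.002, 0.943, -0.08], TCP at [305.395, 657.539, 218.618] pointing down, gripper open.
Joint ranges: [-2.57, 2.57], [-0.35, 1.97], [-1.29, 1.29], [0.11, 2.56], [-1.05, 4.19], [0.11, 1.86], [-2.63, 2.63]. Speed limits (rad/s): [2.22, 2.22, 3.01, 3.01, 3.14, 3.14, 3.14].

## Interface

Orientations are given as [roll, pitch, yaw] about the fixed x, y, z axes, in that order (R = Rz(yaw) Ry(pitch) Rx(roll)).
In Python, from cell import readout, eyes, ticket, manip gives the robot as it stands.
- The arm moves only by the tool carry_out, never from a script. Its argument "commands" is a list of rows, each a list of 3 entries, a list of its own where there are three numbers: the shift along the tool's x, y, z in cm, then the turn, a rotation vector about the tool's x, y, z in rad, then the opening, from 0 (shut) to 1 (fully open). A call has 1 to 12 rows; each row is the pose to reach, as a shift and turn from the pose commanded when the call began, along the tool's axes at that moment; what a row does not reach only later rows make up. A row lasts 1/12 s, in which the tool goes at most 41.7 mm and 7.16 degrees, less where a joint would pass 70% of its speed; a pose out of reach is approached as far as the arm can. A call with a gripper value outside its range is refused whole. The fingers move at their own pace and stop on an object; "squeeze" is the grip in N (left out, the last holds). Time passes only in rows, so rows that repeat a pose let the fingers close. It gives the time, the measured TCP pose, the force and the opening at its end, in the units of the state.
- readout.sense(): the state, without advancing time (a new reading comes with each control period).
- eyes.grab_frame(name): name is "scene" or "top" or "wrist"; returns the picture (480x640x3 uint8, red, green, blue); there is no depth.
- eyes.camera_model(name): a dict with "fx", "fy", "cx", "cy" (pixels), "cam_to_world" (4x4, takes a point from camera to world coordinates). Camera axes: x right, y up, looking along -z (the intrinsics and any distortion apply to the point x, -y, -z); pixel columns grow to the right and rows downward; lengths in mm; the calibration is good to about 2 mm. A picture is of the moment at which its call begins: read the wrist's pose just before it. camera_model takes no time and is no camera call; for the wrist camera it gives the pose at the moment of the call.
- ticket.finish_job(): hands the job in, once; it reports no verdict.
Trained networks look in the newest picture that a camera, given by its name, has taken for a name from the list of things; names that differ only in an ending like _2 or _b are one class to them, and where a whole thing is asked for, a point or a joint stands for the part that bears it (a point fixed in the world has none). Each returns a list of dicts, best first, with "p" (0 to 1); they miss things now and then, are a little off and sometimes report something else, mostly with a low value. They report only what shows in the picture. A call takes as long as a camera call. They do not tell look-alikes from the thing itself.
- eyes.boxes_of(camera, target): "pixel" ([column, row] in pixels, amid what is visible of it).
- eyes.silhouettes(camera, target): "mask" (480x640 bool, what is visible of it) and "pixel" ([column, row] in pixels, amid what is visible of it).
- eyes.spot_point(camera, target): "pixel" ([column, row] in pixels: a listed point, or the origin of a listed thing).
The state is a dict: "time": time; "qpos": joint angles; "qvel": joint speeds; "joint_torque": joint torques, N m; "eef_pos": TCP position; "eef_rot": TCP orientation; "ft_force": force on the tool from outside, world axes, zero at the start; "moment": the same for the moment, N m; "gripper_width": finger opening in mm.
Only numpy, scipy, OpenCV 4.12 (cv2) and the standard library are available. Lean on these libraries where they do the work, as an engineer would, in place of code of your own. Each camera call takes 0.05 s, during which the arm holds its last target. There are 200 camera calls.

## Working session

There is one attempt and no reset: what is moved stays moved. The work goes in short steps, Python scripts to look and compute and a tool call to move; the robot and the scene stay as the last step left them, time stands still between calls to the robot, and variables do not carry over. Pictures are saved under pics/ and viewed, about 8 in all and at most 12, crops included, and the job is handed in when it is done.

Besides the shell and the picture viewer there is one more tool, called after "Emit:" as name(argument=value, ...) on one line, values as JSON. carry_out: Moves the arm, as the interface text tells. Its arguments: {"type":"object","properties":{"commands":{"type":"array"},"squeeze":{"type":"number"}},"required":["commands"]}

```bash
ls; mkdir -p pics
python3 - <<'E'
from cell import readout, eyes, ticket, manip
import cv2,numpy as np
print(readout.sense(), manip.grasp_offset)
for c in ("scene","top"):
    im=eyes.grab_frame(c); cv2.imwrite(f"pics/{c}0.png",im[:,:,::-1])
    m=eyes.camera_model(c); print(c,{k:(np.round(v,3).tolist() if k=="cam_to_world" else v) for k,v in m.items()})
    for t in ("tin_1","tray","tape_roll"):
        print(t,[(np.round(d["pixel"]),round(d["p"],2)) for d in eyes.spot_point(c,t)])
E
```

```text
pics
{'time': 0.0, 'qpos': array([-1.21270356,  0.6001213 , -0.00257266,  1.60011294,  0.00181422,
        0.94292227, -0.07980379]), 'qvel': array([-5.38030399e-04, -4.82328503e-04,  1.43327518e-06, -1.12702022e-03,
        1.87882508e-04, -9.16780562e-04, -1.42230789e-03]), 'joint_torque': array([ 5.07087625e-04, -7.65053058e+01,  1.49755105e+00, -2.52338809e+01,
       -5.24317694e-02,  1.73822459e-02,  1.98785169e-04]), 'eef_pos': array([305.18337805, 657.09867576, 217.76836989]), 'eef_rot': array([3.14145456e+00, 1.55548771e-03, 1.13609079e+00]), 'ft_force': array([-1.30380146, -0.73351666,  0.29828895]), 'moment': array([ 0.00279268, -0.00630256,  0.02038116]), 'gripper_width': 92.78525224883182} 18.8
scene {'fx': 439.7298146007454, 'fy': 439.7298146007454, 'cx': 318.9107651496088, 'cy': 233.766175578988, 'cam_to_world': [[0.063, -0.831, 0.552, 1208.003], [0.998, 0.051, -0.037, -42.588], [0.003, 0.553, 0.833, 1047.916], [0.0, 0.0, 0.0, 1.0]]}
tin_1 [(array([286., 186.]), 0.94), (array([287., 241.]), 0.84), (array([247., 237.]), 0.75), (array([375., 238.]), 0.75), (array([210., 193.]), 0.64), (array([314., 313.]), 0.59)]
tray [(array([314., 244.]), 0.94)]
tape_roll [(array([332., 244.]), 0.85)]
top {'fx': 570.9742014980093, 'fy': 570.9742014980093, 'cx': 322.24517601651365, 'cy': 221.32796889946798, 'cam_to_world': [[0.018, 0.988, -0.15, 284.655], [-1.0, 0.015, -0.017, -1.66], [-0.015, 0.151, 0.988, 1639.477], [0.0, 0.0, 0.0, 1.0]]}
tin_1 [(array([442., 287.]), 0.94), (array([275., 217.]), 0.87), (array([400., 228.]), 0.76), (array([360., 292.]), 0.71), (array([358., 225.]), 0.7), (array([339., 148.]), 0.62)]
tray [(array([337., 222.]), 0.77), (array([276., 215.]), 0.66)]
tape_roll [(array([316., 216.]), 0.89)]
```

View pics/top0.png

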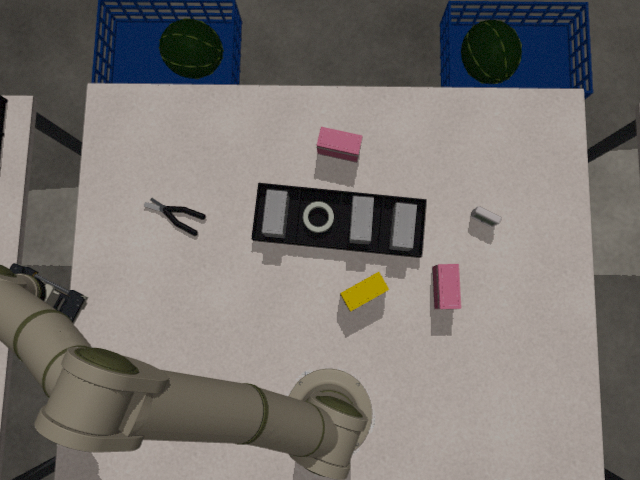

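View pics/scene0.png

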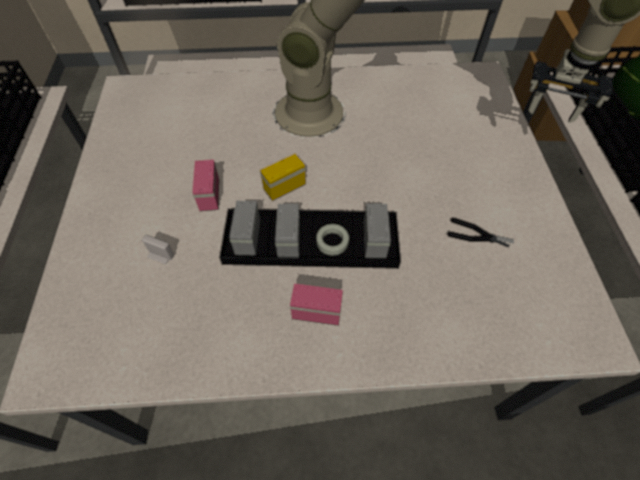

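The top view shows three grey tins in the tray at about (275,213), (362,219) and (404,224), with the tape roll at (318,217). Pink look-alikes are at (340,143) and (447,286), and a yellow one at (364,291).

```bash
cat > h.py <<'E'
import numpy as np, cv2
from cell import readout, eyes, manip
def px2w(m,uv,z):
    T=np.array(m["cam_to_world"]); u,v=uv
    d=T[:3,:3]@np.array([(u-m["cx"])/m["fx"],-(v-m["cy"])/m["fy"],-1.]); o=T[:3,3]
    return o+d*(z-o[2])/d[2]
def w2px(m,P):
    T=np.array(m["cam_to_world"]); p=T[:3,:3].T@(np.asarray(P,float)-T[:3,3])
    return np.array([m["cx"]+m["fx"]*p[0]/-p[2], m["cy"]-m["fy"]*p[1]/-p[2]])
E
python3 - <<'E'
from h import *
m=eyes.camera_model("top"); im=cv2.imread("pics/top0.png")
for n,uv,z in [("TL",(259,184),40),("TR",(426,199),40),("BR",(422,257),40),("BL",(252,240),40),("pink",(340,136),90),("tape",(318,217),29),("hyg",(487,215),65)]:
    print(n,px2w(m,uv,z).round())
g=im.min(2)
print(im[213,265:290].min(1), im[182:245,275].min(1))
mask=(g>85).astype(np.uint8); mask[:187]=0; mask[255:]=0; mask[:,:257]=0; mask[:,422:]=0
cs,_=cv2.findContours(mask,cv2.RETR_EXTERNAL,cv2.CHAIN_APPROX_NONE)
for c in cs:
    if cv2.contourArea(c)<300: continue
    w=np.array([px2w(m,p[0],95)[:2] for p in c],np.float32)
    print(cv2.minAreaRect(w), w.min(0),w.max(0))
E
```

```text
TL [633. 209.  40.]
TR [ 597. -268.   40.]
BR [ 431. -255.   40.]
BL [472. 223.  40.]
pink [764. -21.  90.]
tape [542.  38.  29.]
hyg [ 549. -433.   65.]
[126 126 126 125 123 124 126 125 124 127 125 124 125 127 129 127 126 125
 123  98  49  50  48  27  21] [155 144  63   2  15   0   7  28  84 125 126 130 124 123 122 123 124 124
 125 126 123 123 126 127 124 125 125 126 124 124 125 125 126 124 124 124
 125 127 124 126 125 126 128 128 127 126 127 132 140 129 125 104  60  53
  51  34   9  16  12  15  32  89 105]
((430.20068359375, 31.826675415039062), (344.3970031738281, 35.29173278808594), 85.05055236816406) [ 427.1059 -141.2342] [462.63754 201.86064]
((513.5004272460938, -198.31732177734375), (57.59272003173828, 119.91876983642578), 84.50880432128906) [ 452.7787  -231.33472] [ 573.97974 -165.58286]
((533.01171875, 36.84610366821289), (80.49869537353516, 82.3049087524414), 0.8631697297096252) [492.6466     -4.3650517] [573.4207  78.1379]
((530.7449951171875, -82.55751037597656), (56.814727783203125, 119.85980987548828), 86.48477935791016) [ 470.10464 -113.56501] [591.62195  -51.342316]
((544.8257446289062, 157.05123901367188), (56.22637176513672, 120.06805419921875), 85.26106262207031) [482.91547 125.89832] [605.1307  189.31918]
((601.811767578125, -88.56494140625), (30.84783935546875, 314.2025451660156), 0.8404861688613892) [ 588.5228  -245.42303] [619.53845  68.74573]
```

Each tin's top fits as about 57 x 120 mm, as it should be. Going above the left tin (545, 157) first.

Emit:
carry_out(commands=[[[-12,14.5,0],[0,0,-0.12],1],[[-35.3,42.8,1.9],[0,0,-0.352],1],[[-35.3,42.8,1.9],[0,0,-0.352],1],[[-35.3,42.8,1.9],[0,0,-0.352],1],[[-35.3,42.8,1.9],[0,0,-0.352],1],[[-35.3,42.8,1.9],[0,0,-0.352],1],[[-35.3,42.8,1.9],[0,0,-0.352],1],[[-35.3,42.8,1.9],[0,0,-0.352],1],[[-35.3,42.8,1.9],[0,0,-0.352],1],[[-35.3,42.8,1.9],[0,0,-0.352],1],[[-35.3,42.8,1.9],[0,0,-0.352],1],[[-35.3,42.8,1.9],[0,0,-0.352],1]], squeeze=60)

```text
time: 1.4
eef_pos: [521.8, 204.9, 201.9]
eef_rot: [3.141, -0.0, 1.488]
ft_force: [1.1, 0.6, 0.5]
gripper_width: 92.9
```

Emit:
carry_out(commands=[[[-3,1.8,0.3],[0,0,0],1],[[-4.4,2.6,0.3],[0,0,0],1],[[-4.4,2.6,0.3],[0,0,0],1],[[-4.4,2.6,0.3],[0,0,0],1]])

```text
time: 1.73
eef_pos: [543.7, 160.1, 198.8]
eef_rot: [3.141, -0.0, 1.486]
ft_force: [-0.6, 0.8, 0.6]
gripper_width: 92.7
```

Run:
```python
from h import *
s=readout.sense(); print(s["eef_pos"],s["eef_rot"],s["qpos"].round(2),s["moment"],s["time"])
im=eyes.grab_frame("wrist"); cv2.imwrite("pics/w1.png",im[:,:,::-1]); m=eyes.camera_model("wrist")
print(np.round(m["cam_to_world"],2))
for x in (-60,60):
  for y in (-28,28):
    a=1.488-np.pi/2; print(w2px(m,[544.8+x*np.cos(a)-y*np.sin(a),157.1+x*np.sin(a)+y*np.cos(a),95]).round())
```

```text
[543.66217084 160.07482953 198.76460789] [ 3.14141247e+00 -1.59577188e-04  1.48569455e+00] [-0.32  0.44 -0.09  1.98  0.06  0.73  1.04] [ 0.06582608 -0.03282462  0.01825359] 1.7333
[[ 8.0000e-02 -9.6000e-01 -2.7000e-01  4.6915e+02]
 [ 1.0000e+00  8.0000e-02  2.0000e-02  1.6771e+02]
 [ 0.0000e+00 -2.7000e-01  9.6000e-01  3.6623e+02]
 [ 0.0000e+00  0.0000e+00  0.0000e+00  1.0000e+00]]
[275. 158.]
[352. 158.]
[280. 308.]
[349. 308.]
```

View pics/w1.png

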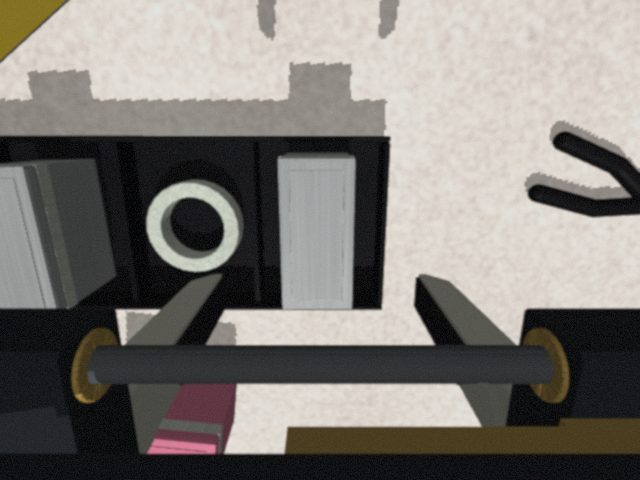

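The wrist view shows the tin's lid at columns 278–355 and rows 156–309, within 2 mm of the prediction. Descending and gripping.

Emit:
carry_out(commands=[[[0,0.1,4],[0,0,0],1],[[0,0.1,8],[0,0,0],1],[[0,0.1,11.5],[0,0,0],1],[[0,0.1,14.0],[0,0,0],1],[[0,0.1,14.4],[0,0,0],1],[[0,0.1,14.4],[0,0,0],0],[[0,0.1,14.4],[0,0,0],0],[[0,0.1,14.4],[0,0,0],0],[[0,0.1,14.4],[0,0,0],0],[[0,0.1,14.4],[0,0,0],0],[[0,0.1,14.4],[0,0,0],0],[[0,0.1,14.4],[0,0,0],0]], squeeze=60)

```text
time: 2.78
eef_pos: [544.7, 159.3, 55.7]
eef_rot: [3.141, 0.001, 1.487]
ft_force: [-1.3, -4.3, 7.5]
gripper_width: 56.0
```

Emit:
carry_out(commands=[[[0,0,-2],[0,0,0],0],[[0,0,-5],[0,0,0],0],[[0,0,-9],[0,0,0],0],[[0,0,-13],[0,0,0],0],[[0,0,-16],[0,0,0],0],[[0,0,-18],[0,0,0],0],[[0,0,-18],[0,0,0],0],[[0,0,-18],[0,0,0],0],[[0,0,-18],[0,0,0],0],[[0,0,-18],[0,0,0],0]])

```text
time: 3.62
eef_pos: [543.3, 160.3, 232.8]
eef_rot: [-3.139, 0.001, 1.488]
ft_force: [-0.2, -0.9, -5.0]
gripper_width: 55.9
```

```bash
echo 'from h import *
s=readout.sense(); print(s["time"],s["eef_pos"].round(1),s["eef_rot"].round(3),"F",s["ft_force"].round(2),"M",s["moment"].round(3),"w",s["gripper_width"])' > s.py; python3 s.py
```

```text
3.6167 [543.3 160.3 232.8] [-3.139e+00  1.000e-03  1.488e+00] F [-0.22 -0.88 -4.96] M [ 0.045 -0.044  0.008] w 55.91359677453833
```

Emit:
carry_out(commands=[[[0,0,0],[0.12,0,0],0],[[0,0,0],[0.24,0,0],0],[[0,0,0],[0.36,0,0],0],[[0,0,0],[0.45,0,0],0],[[0,0,0],[0.45,0,0],0],[[0,0,0],[0.45,0,0],0],[[0,0,0],[0.45,0,0],0],[[0,0,0],[0.45,0,0],0],[[0,0,0],[0.34,0,0],0],[[0,0,0],[0.22,0,0],0],[[0,0,0],[0.1,0,0],0],[[0,0,0],[0,0,0],0]])

```text
time: 4.62
eef_pos: [543.3, 161.4, 236.5]
eef_rot: [3.134, -0.002, 1.49]
ft_force: [-0.3, -0.2, -4.6]
gripper_width: 55.4
```

Emit:
carry_out(commands=[[[0,0,0],[0,0,0],0],[[0,0,0],[0,0,0],0],[[0,0,0],[0,0,0],0],[[0,0,0],[0,0,0],0]])

```text
time: 4.95
eef_pos: [545.1, 160.7, 234.9]
eef_rot: [-3.141, -0.0, 1.487]
ft_force: [-0.8, -0.2, -4.8]
gripper_width: 55.3
```

```bash
python3 s.py
```

```text
4.95 [545.1 160.7 234.9] [-3.141 -0.     1.487] F [-0.84 -0.23 -4.84] M [ 0.055 -0.049 -0.016] w 55.284120761024425
```

Emit:
carry_out(commands=[[[0,0,0],[-0.12,0,0],0],[[0,0,0],[-0.24,0,0],0],[[0,0,0],[-0.36,0,0],0],[[0,0,0],[-0.45,0,0],0],[[0,0,0],[-0.45,0,0],0],[[0,0,0],[-0.45,0,0],0],[[0,0,0],[-0.45,0,0],0],[[0,0,0],[-0.45,0,0],0],[[0,0,0],[-0.34,0,0],0],[[0,0,0],[-0.22,0,0],0],[[0,0,0],[-0.1,0,0],0],[[0,0,0],[0,0,0],0]])

```text
time: 5.95
eef_pos: [544.0, 162.5, 236.5]
eef_rot: [3.077, -0.005, 1.49]
ft_force: [0.6, -1.6, -5.6]
gripper_width: 55.3
```

Emit:
carry_out(commands=[[[0,0,0],[0,0,0],0],[[0,0,0],[0,0,0],0],[[0,0,0],[0,0,0],0],[[0,0,0],[0,0,0],0]])

```text
time: 6.28
eef_pos: [543.6, 160.5, 234.3]
eef_rot: [3.069, 0.002, 1.487]
ft_force: [-1.3, 0.2, -4.8]
gripper_width: 55.7
```

```bash
python3 s.py
```

```text
6.2833 [543.6 160.5 234.3] [3.069e+00 2.000e-03 1.487e+00] F [-1.31  0.24 -4.8 ] M [0.1   0.138 0.059] w 55.65654404460008
```

The arm isn't level after the second tip: roll is 3.069, so that moment reading can't be compared yet. Re-levelling first.

Emit:
carry_out(commands=[[[0,0,0],[0.072,0,0],0],[[0,0,0],[0.072,0,0],0],[[0,0,0],[0.072,0,0],0],[[0,0,0],[0.072,0,0],0],[[0,0,0],[0.072,0,0],0],[[0,0,0],[0.072,0,0],0]])

```text
time: 6.78
eef_pos: [543.8, 161.1, 234.8]
eef_rot: [3.141, 0.002, 1.488]
ft_force: [0.1, 0.1, -5.2]
gripper_width: 55.2
```

```bash
python3 s.py
```

```text
6.7833 [543.8 161.1 234.8] [3.141e+00 2.000e-03 1.488e+00] F [ 0.11  0.06 -5.15] M [0.018 0.028 0.013] w 55.220860345284244
```

Emit:
carry_out(commands=[[[0,0,0],[0,0,0],0],[[0,0,0],[0,0,0],0]])

```text
time: 6.95
eef_pos: [544.2, 160.9, 234.8]
eef_rot: [3.141, 0.002, 1.488]
ft_force: [0.1, -0.8, -5.0]
gripper_width: 56.0
```

```bash
python3 s.py
```

```text
6.95 [544.2 160.9 234.8] [3.141e+00 2.000e-03 1.488e+00] F [ 0.14 -0.77 -4.99] M [0.019 0.009 0.02 ] w 55.97095839730667
```

Reading noise is close to the signal here, so I'll average several samples (camera calls let time pass).

```bash
cat > avg.py <<'E'
from h import *
A=[]
for i in range(12):
    eyes.grab_frame("wrist"); s=readout.sense(); A.append(np.r_[s["ft_force"],s["moment"]])
A=np.array(A); print(s["time"],s["eef_pos"].round(1),s["eef_rot"].round(3),"mean",A.mean(0).round(3),"sd",A.std(0).round(3),"w",round(s["gripper_width"],1))
E
python3 avg.py
```

```text
7.55 [544.4 160.7 234.7] [-3.141e+00  2.000e-03  1.487e+00] mean [ 1.91e-01  3.00e-03 -4.40e+00  4.60e-02 -5.00e-03 -3.00e-03] sd [0.572 0.353 0.49  0.017 0.035 0.016] w 56.3
```

Emit:
carry_out(commands=[[[0,0,0],[0.12,0,0],0],[[0,0,0],[0.24,0,0],0],[[0,0,0],[0.36,0,0],0],[[0,0,0],[0.45,0,0],0],[[0,0,0],[0.45,0,0],0],[[0,0,0],[0.45,0,0],0],[[0,0,0],[0.36,0,0],0],[[0,0,0],[0.26,0,0],0],[[0,0,0],[0.16,0,0],0],[[0,0,0],[0.06,0,0],0],[[0,0,0],[0,0,0],0],[[0,0,0],[0,0,0],0]])

```text
time: 8.55
eef_pos: [541.0, 161.7, 236.6]
eef_rot: [3.137, 0.001, 1.491]
ft_force: [-1.2, -0.4, -4.2]
gripper_width: 55.8
```

```bash
python3 avg.py
```

```text
9.15 [544.5 160.6 234.3] [-3.141e+00  2.000e-03  1.487e+00] mean [ 1.300e-01  9.000e-03 -4.824e+00  3.500e-02  2.000e-03  5.000e-03] sd [0.429 0.624 0.441 0.025 0.04  0.033] w 55.8
```

Averaged lengthwise moment is −0.005 then +0.002 N·m. Hooks would shift it by about 0.14, so this tin is empty. Putting it back.

Emit:
carry_out(commands=[[[-0.1,0,3],[0,0,0],0],[[-0.1,0,7],[0,0,0],0],[[-0.1,0,11],[0,0,0],0],[[-0.1,0,14],[0,0,0],0],[[-0.1,0,16],[0,0,0],0],[[-0.1,0,17],[0,0,0],0],[[-0.1,0,17.6],[0,0,0],0],[[-0.1,0,17.9],[0,0,0],0],[[-0.1,0,17.9],[0,0,0],0],[[-0.1,0,17.9],[0,0,0],0],[[-0.1,0,17.9],[0,0,0],1],[[-0.1,0,17.9],[0,0,0],1]])

```text
time: 10.15
eef_pos: [545.3, 159.7, 56.9]
eef_rot: [3.139, 0.001, 1.487]
ft_force: [-0.5, 0.3, 0.0]
gripper_width: 65.1
```

Emit:
carry_out(commands=[[[0,0,0],[0,0,0],1],[[0,0,0],[0,0,0],1],[[0,0,0],[0,0,0],1],[[0,0,-2],[0,0,0],1],[[0,0,-6],[0,0,0],1],[[0,0,-10],[0,0,0],1],[[0,0,-13],[0,0,0],1],[[0,0,-13],[0,0,0],1],[[0,0,-13],[0,0,0],1]])

```text
time: 10.9
eef_pos: [545.2, 159.9, 187.6]
eef_rot: [3.138, 0.0, 1.487]
ft_force: [-0.4, 0.0, -0.4]
gripper_width: 93.2
```

```bash
python3 s.py
python3 - <<'E'
from h import *
eyes.grab_frame("top"); im=eyes.grab_frame("wrist"); cv2.imwrite("pics/w2.png",im[:,:,::-1])
E
```

```text
10.9 [545.2 159.9 187.6] [3.138 0.    1.487] F [-0.38  0.03 -0.4 ] M [0.026 0.017 0.015] w 93.16603821686579
```

View pics/w2.png

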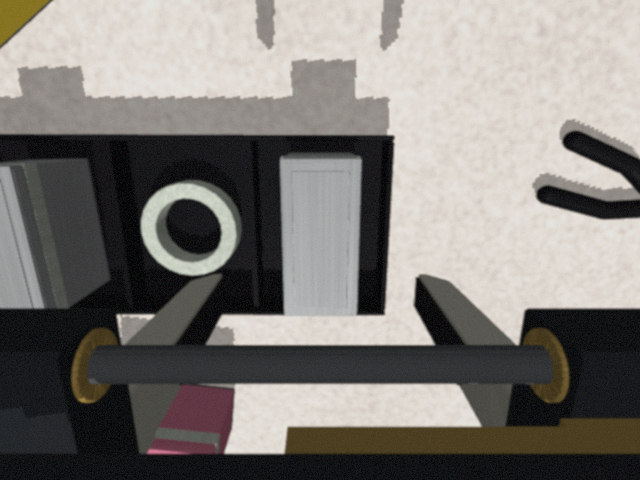

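The tin stands upright in its compartment at (320,235). Next is the middle tin at about (531, −81.5).

Emit:
carry_out(commands=[[[-3,0.1,0],[0,0,0],1],[[-7,0.2,0],[0,0,-0.022],1],[[-11,0.3,0],[0,0,-0.022],1],[[-15,0.4,0],[0,0,-0.022],1],[[-19,0.5,0],[0,0,-0.022],1],[[-22.5,0.6,0],[0,0,-0.022],1],[[-24.2,0.6,0],[0,0,-0.022],1],[[-24.2,0.6,0],[0.003,0,-0.022],1],[[-24.2,0.6,0],[0.003,0,-0.022],1],[[-24.2,0.6,0],[0.003,0,-0.022],1]])

```text
time: 11.83
eef_pos: [529.7, -80.9, 185.1]
eef_rot: [-3.137, 0.001, 1.51]
ft_force: [0.9, 1.1, 0.5]
gripper_width: 93.3
```

```bash
python3 s.py
python3 - <<'E'
from h import *
im=eyes.grab_frame("wrist"); m=eyes.camera_model("wrist"); g=im.min(2)
print(g[200,250:390:2]); 
for r in (180,220,260):
    row=g[r].astype(int); ok=np.where((row>95))[0]; ok=ok[(ok>250)&(ok<390)]; 
    print(r,ok.min(),ok.max(), px2w(m,(ok.min(),r),95).round(1), px2w(m,(ok.max(),r),95).round(1))
cv2.imwrite("pics/w3.png",im[:,:,::-1])
E
```

```text
11.8333 [529.7 -80.9 185.1] [-3.137e+00  1.000e-03  1.510e+00] F [0.94 1.14 0.55] M [ 0.008 -0.051 -0.038] w 93.27743923379099
[ 34  29  26   6   4   1  23  29  35  30  30  26  28  55 151 181 185 185
 182 173 187 187 191 189 188 187 188 186 185 186 184 184 189 189 186 181
 190 190 185 190 191 183 186 184 183 191 186 179 178 184 189 185 179 144
  49  31  19  33  31  32  34  28  22  26  20  20   7  14  23  22]
180 277 357 [ 484.1 -107.9   95. ] [487.4 -51.7  95. ]
220 278 356 [ 512.9 -109.8   95. ] [516.2 -53.4  95. ]
260 279 355 [ 543.4 -111.8   95. ] [546.7 -55.1  95. ]
```

Emit:
carry_out(commands=[[[-0.15,0.1,3],[-0.003,0,0],1],[[-0.15,0.1,7],[-0.003,0,0],1],[[-0.15,0.1,10.5],[-0.003,0,0],1],[[-0.15,0.1,12.6],[-0.003,0,0],1],[[-0.15,0.1,13],[-0.003,0,0],1],[[-0.15,0.1,13],[-0.003,0,0],1],[[-0.15,0.1,13],[-0.003,0,0],0],[[-0.15,0.1,13],[-0.003,0,0],0],[[-0.15,0.1,13],[-0.003,0,0],0],[[-0.15,0.1,13],[-0.003,0,0],0],[[-0.15,0.1,13],[-0.003,0,0],0],[[-0.15,0.1,13],[-0.003,0,0],0]])

```text
time: 12.88
eef_pos: [530.8, -83.9, 56.8]
eef_rot: [3.141, 0.002, 1.509]
ft_force: [-0.0, -0.3, -0.2]
gripper_width: 57.4
```

Emit:
carry_out(commands=[[[0,0,0],[0,0,0],0],[[0,0,-2],[0,0,0],0],[[0,0,-5],[0,0,0],0],[[0,0,-9],[0,0,0],0],[[0,0,-13],[0,0,0],0],[[0,0,-16],[0,0,0],0],[[0,0,-18],[0,0,0],0],[[0,0,-18],[0,0,0],0],[[0,0,-18],[0,0,0],0],[[0,0,-18],[0,0,0],0],[[0,0,-18],[0,0,0],0],[[0,0,-18],[0,0,0],0]])

```text
time: 13.88
eef_pos: [529.7, -83.3, 234.4]
eef_rot: [-3.138, 0.002, 1.509]
ft_force: [-0.9, -0.3, -4.0]
gripper_width: 55.4
```

```bash
python3 avg.py
```

```text
14.4833 [530.6 -83.5 236.2] [-3.142e+00  2.000e-03  1.509e+00] mean [-0.167 -0.083 -3.889  0.034 -0.005 -0.005] sd [0.671 0.5   0.413 0.032 0.021 0.015] w 55.4
```

Emit:
carry_out(commands=[[[0,0,0],[0.12,0,0],0],[[0,0,0],[0.24,0,0],0],[[0,0,0],[0.36,0,0],0],[[0,0,0],[0.45,0,0],0],[[0,0,0],[0.45,0,0],0],[[0,0,0],[0.45,0,0],0],[[0,0,0],[0.36,0,0],0],[[0,0,0],[0.26,0,0],0],[[0,0,0],[0.16,0,0],0],[[0,0,0],[0.06,0,0],0],[[0,0,0],[0,0,0],0],[[0,0,0],[0,0,0],0]])

```text
time: 15.48
eef_pos: [527.2, -83.7, 238.0]
eef_rot: [3.137, 0.003, 1.509]
ft_force: [-1.4, -0.3, -3.3]
gripper_width: 55.8
```

```bash
python3 avg.py
```

```text
16.0833 [530.7 -83.4 235.8] [-3.141e+00  2.000e-03  1.509e+00] mean [-1.100e-01  1.810e-01 -3.958e+00  2.700e-02 -2.000e-03 -9.000e-03] sd [0.585 0.374 0.547 0.041 0.026 0.037] w 55.6
```

Emit:
carry_out(commands=[[[0,0,0],[-0.12,0,0],0],[[0,0,0],[-0.24,0,0],0],[[0,0,0],[-0.36,0,0],0],[[0,0,0],[-0.4,0,0],0],[[0,0,0],[-0.4,0,0],0],[[0,0,0],[-0.4,0,0],0],[[0,0,0],[-0.32,0,0],0],[[0,0,0],[-0.22,0,0],0],[[0,0,0],[-0.1,0,0],0],[[0,0,0],[0,0,0],0],[[0,0,0],[0,0,0],0],[[0,0,0],[0,0,0],0]])

```text
time: 17.08
eef_pos: [532.8, -83.3, 235.7]
eef_rot: [3.14, 0.001, 1.509]
ft_force: [-1.2, 0.4, -5.4]
gripper_width: 55.5
```

```bash
python3 avg.py
```

```text
17.6833 [530.5 -83.4 236.3] [3.141e+00 2.000e-03 1.509e+00] mean [-0.113 -0.055 -3.993  0.029  0.005 -0.016] sd [0.444 0.522 0.395 0.023 0.036 0.023] w 55.3
```

Moments −0.005, −0.002 and +0.005: this tin is empty too. Returning it, then going to the third.

Emit:
carry_out(commands=[[[0,0,3],[0,0,0],0],[[0,0,7],[0,0,0],0],[[0,0,11],[0,0,0],0],[[0,0,14],[0,0,0],0],[[0,0,16],[0,0,0],0],[[0,0,17],[0,0,0],0],[[0,0,17.6],[0,0,0],0],[[0,0,17.9],[0,0,0],0],[[0,0,17.9],[0,0,0],0],[[0,0,17.9],[0,0,0],0],[[0,0,17.9],[0,0,0],1],[[0,0,17.9],[0,0,0],1]])

```text
time: 18.68
eef_pos: [531.5, -84.0, 58.5]
eef_rot: [3.139, 0.002, 1.509]
ft_force: [0.4, 0.4, -0.5]
gripper_width: 64.5
```

Emit:
carry_out(commands=[[[0,0,0],[0,0,0],1],[[0,0,0],[0,0,0],1],[[0,0,0],[0,0,0],1],[[0,0,-2],[0,0,0],1],[[0,0,-6],[0,0,0],1],[[0,0,-10],[0,0,0],1],[[0,0,-13],[0,0,0],1],[[0,0,-13],[0,0,0],1],[[0,0,-13],[0,0,0],1],[[0,0,-13],[0,0,0],1]])

```text
time: 19.52
eef_pos: [530.2, -83.6, 186.9]
eef_rot: [-3.141, 0.002, 1.509]
ft_force: [-0.1, 0.3, -0.2]
gripper_width: 93.1
```

```bash
python3 s.py
```

```text
19.5167 [530.2 -83.6 186.9] [-3.141e+00  2.000e-03  1.509e+00] F [-0.1   0.27 -0.25] M [ 0.09   0.019 -0.003] w 93.12445882565909
```

Emit:
carry_out(commands=[[[-3,-0.2,0],[0,0,0],1],[[-7,-0.6,0],[0,0,0.034],1],[[-10,-0.9,0],[0,0,0.034],1],[[-11.5,-1,0],[0,0,0.034],1],[[-11.5,-1,0],[0,0,0.034],1],[[-11.5,-1,0],[0,0,0.034],1],[[-11.5,-1,0],[0,0,0.034],1]])

```text
time: 20.1
eef_pos: [513.2, -196.4, 186.3]
eef_rot: [-3.14, 0.001, 1.476]
ft_force: [-0.5, 0.5, -0.8]
gripper_width: 92.9
```

```bash
python3 s.py
python3 - <<'E'
from h import *
im=eyes.grab_frame("wrist"); m=eyes.camera_model("wrist"); g=im.min(2)
for r in (180,220,260):
    row=g[r].astype(int); ok=np.where((row>95))[0]; ok=ok[(ok>260)&(ok<380)]; 
    print(r,ok.min(),ok.max(), px2w(m,(ok.min(),r),95).round(1), px2w(m,(ok.max(),r),95).round(1))
cv2.imwrite("pics/w4.png",im[:,:,::-1])
E
```

```text
20.1 [ 513.2 -196.4  186.3] [-3.140e+00  1.000e-03  1.476e+00] F [-0.51  0.51 -0.77] M [0.026 0.003 0.028] w 92.90259090638716
180 276 356 [ 467.1 -222.9   95. ] [ 472.3 -166.6   95. ]
220 277 355 [ 495.9 -225.8   95. ] [ 501.2 -169.2   95. ]
260 279 354 [ 526.6 -228.1   95. ] [ 531.8 -172.    95. ]
```

View pics/w4.png

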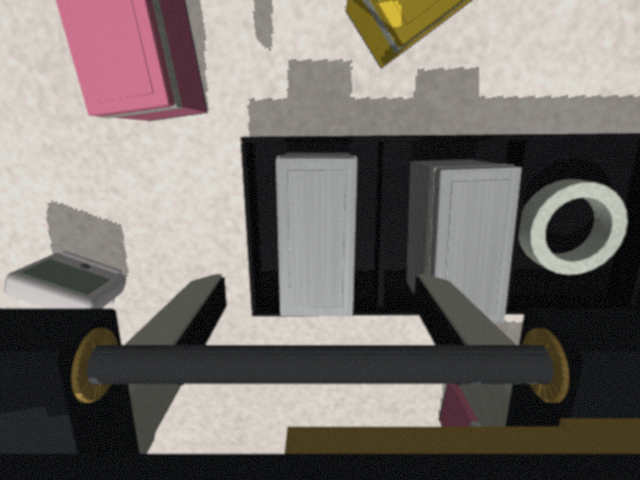

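The third tin is at columns 277–355, with the returned middle tin upright at (480,240). Grasping and testing.

Emit:
carry_out(commands=[[[-0.2,0,3],[0,0,0],1],[[-0.2,0,7],[0,0,0],1],[[-0.2,0,10.5],[0,0,0],1],[[-0.2,0,12.6],[0,0,0],1],[[-0.2,0,13],[0,0,0],1],[[-0.2,0,13],[0,0,0],1],[[-0.2,0,13],[0,0,0],0],[[-0.2,0,13],[0,0,0],0],[[-0.2,0,13],[0,0,0],0],[[-0.2,0,13],[0,0,0],0],[[-0.2,0,13],[0,0,0],0],[[-0.2,0,13],[0,0,0],0]])

```text
time: 21.15
eef_pos: [513.5, -200.1, 58.0]
eef_rot: [3.141, 0.002, 1.475]
ft_force: [0.1, 0.1, 0.0]
gripper_width: 57.7
```

Emit:
carry_out(commands=[[[0,0,0],[0,0,0],0],[[0,0,-2],[0,0,0],0],[[0,0,-5],[0,0,0],0],[[0,0,-9],[0,0,0],0],[[0,0,-13],[0,0,0],0],[[0,0,-16],[0,0,0],0],[[0,0,-18],[0,0,0],0],[[0,0,-18],[0,0,0],0],[[0,0,-18],[0,0,0],0],[[0,0,-18],[0,0,0],0],[[0,0,-18],[0,0,0],0],[[0,0,-18],[0,0,0],0]])

```text
time: 22.15
eef_pos: [512.5, -199.3, 235.6]
eef_rot: [-3.138, 0.001, 1.475]
ft_force: [0.3, -0.2, -4.8]
gripper_width: 55.7
```

```bash
python3 avg.py
```

```text
22.75 [ 513.3 -199.6  237.5] [3.141e+00 2.000e-03 1.475e+00] mean [-0.098  0.106 -4.886  0.029 -0.062  0.007] sd [0.47  0.556 0.376 0.026 0.027 0.027] w 55.9
```

Emit:
carry_out(commands=[[[0,0,0],[0.12,0,0],0],[[0,0,0],[0.24,0,0],0],[[0,0,0],[0.36,0,0],0],[[0,0,0],[0.45,0,0],0],[[0,0,0],[0.45,0,0],0],[[0,0,0],[0.45,0,0],0],[[0,0,0],[0.36,0,0],0],[[0,0,0],[0.26,0,0],0],[[0,0,0],[0.16,0,0],0],[[0,0,0],[0.06,0,0],0],[[0,0,0],[0,0,0],0],[[0,0,0],[0,0,0],0]])

```text
time: 23.75
eef_pos: [509.6, -200.2, 239.2]
eef_rot: [3.137, 0.004, 1.473]
ft_force: [-1.2, -0.6, -5.0]
gripper_width: 55.6
```

```bash
python3 avg.py
```

```text
24.35 [ 513.5 -199.5  237. ] [-3.141e+00  2.000e-03  1.475e+00] mean [ 5.700e-02  1.770e-01 -4.734e+00  3.300e-02  5.300e-02 -4.000e-03] sd [0.556 0.349 0.37  0.036 0.029 0.021] w 55.6
```

Emit:
carry_out(commands=[[[0,0,0],[-0.12,0,0],0],[[0,0,0],[-0.24,0,0],0],[[0,0,0],[-0.36,0,0],0],[[0,0,0],[-0.4,0,0],0],[[0,0,0],[-0.4,0,0],0],[[0,0,0],[-0.4,0,0],0],[[0,0,0],[-0.32,0,0],0],[[0,0,0],[-0.22,0,0],0],[[0,0,0],[-0.1,0,0],0],[[0,0,0],[0,0,0],0],[[0,0,0],[0,0,0],0],[[0,0,0],[0,0,0],0]])

```text
time: 25.35
eef_pos: [515.9, -199.1, 237.0]
eef_rot: [3.14, 0.002, 1.477]
ft_force: [-0.8, 0.6, -5.1]
gripper_width: 55.4
```

```bash
python3 avg.py
```

```text
25.95 [ 513.2 -199.8  237.6] [3.141e+00 2.000e-03 1.475e+00] mean [ 1.210e-01 -1.860e-01 -4.938e+00  1.200e-02 -5.700e-02  1.000e-03] sd [0.398 0.587 0.347 0.034 0.03  0.023] w 55.6
```

The moment flips −0.062 → +0.053 → −0.057 N·m, so this tin has the hooks. Carrying it out beyond the far side.

Emit:
carry_out(commands=[[[0,1,-2],[0,0,0],0],[[0.5,3.5,-4],[0,0,0],0],[[1.3,6.5,-6],[0,0,0],0],[[2,9.5,-8],[0,0,0],0],[[2.8,12.5,-9.5],[0,0,0],0],[[3.5,15.5,-9.5],[0,0,0],0],[[4.2,18.5,-9.5],[0,0,0],0],[[5,21.5,-9.5],[0,0,0],0],[[5.6,24,-9.5],[0,0,0],0],[[6,26,-9.5],[0,0,0],0],[[6.2,27.2,-9.5],[0,0,0],0],[[6.2,27.4,-9.5],[0,0,0],0]])

```text
time: 26.95
eef_pos: [793.7, -162.6, 330.3]
eef_rot: [-3.141, 0.001, 1.477]
ft_force: [-0.5, 0.3, -4.9]
gripper_width: 55.8
```

Emit:
carry_out(commands=[[[0,0,0],[0,0,0],0],[[0,0,0],[0,0,0],0],[[0,0,0],[0,0,0],0],[[0,0,0],[0,0,0],0],[[0,0,0],[0,0,0],0],[[0,0,0],[0,0,0],0]])

```text
time: 27.45
eef_pos: [791.6, -164.1, 332.8]
eef_rot: [3.141, 0.002, 1.475]
ft_force: [-0.6, 0.6, -5.6]
gripper_width: 55.9
```

```bash
python3 avg.py
python3 - <<'E'
from h import *
print(readout.sense()["qvel"].round(4))
a=eyes.grab_frame("scene"); b=eyes.grab_frame("top")
cv2.imwrite("pics/end.png",np.hstack([cv2.resize(x,(400,300)) for x in (a,b)])[:,:,::-1])
E
```

```text
28.05 [ 792.  -163.8  332.2] [-3.141e+00  2.000e-03  1.475e+00] mean [ 1.360e-01 -2.600e-02 -4.942e+00  2.900e-02 -7.400e-02  1.000e-03] sd [0.674 0.358 0.405 0.038 0.03  0.03 ] w 55.9
[ 0.0009 -0.001  -0.0002 -0.      0.001   0.0013  0.0004]
```

View pics/end.png

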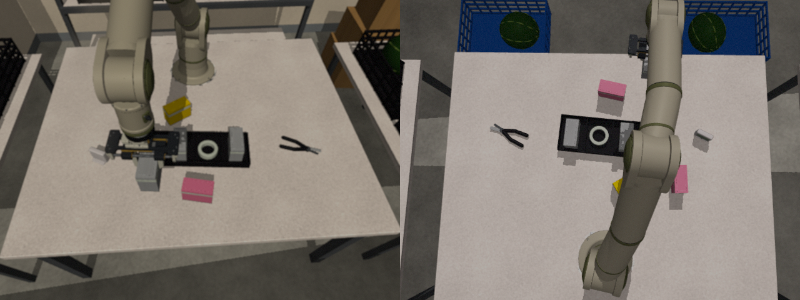

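The pictures show the held tin upright beyond the tray at (148,172). The left tin stands at (236,143), the middle one shows behind the gripper at (178,143), and the tape, secateurs and hygrometer are unmoved. Handing in.

```bash
python3 -c "
from cell import ticket; print(ticket.finish_job())"
```

```text
the job is handed in; nothing more can be done
None
```

The right-hand tin is the one with the hooks. I handed the job in at about 28 s with the gripper holding it upright and still beyond the far side of the tray, its underside about 280 mm above the table.

- **How I told them apart:** I tipped each tin both ways end to end and averaged the lengthwise wrist moment with the tin level. The left and middle tins stayed within ±0.005 N·m. The right one flipped −0.062 → +0.053 → −0.057 N·m, close to what 200 g of hooks sliding should give.
- **Silent tins:** I lowered the left and middle tins back into their own compartments, and close-up pictures showed both upright. In the last picture the middle one was partly hidden by the gripper.
- **Last checks:** The grip is closed on the tin at 56 mm with 60 N set, and joint speeds were about zero. The tape roll, hygrometer and secateurs look unmoved.
- **Readings that disagreed:** On the first tin the arm had not come level after the second tip (roll 3.069), and single readings varied by about 0.03 N·m or more. I re-levelled and repeated the test with averaged readings, which showed no shift.

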